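# Heat off, then draw the temperature probe up to its ring and hold it

### The arm

A 6-joint arm with a two-finger parallel gripper is mounted at the origin on the work surface. World frame = base frame: x ahead of the robot, y to its left, z up, the work surface at z = 0. Lengths are in m, angles in rad, forces in N, time in s.
With the tool pointing down it reaches from about 0.35 to 0.925 m from the base axis. Payload 6.4 kg.
Tool frame: the origin (TCP) lies midway between the tips of the shut fingers; the grasp point (between the pads) lies 19 mm behind it; z points along the fingers, y is the line along which they close (so a half turn about z gives the same grasp; the last joint's range is limited). The gripper opens to 85 mm and grips with 20 to 120 N. Pads are 22 mm wide; open, the fingers measure 114 mm over their backs; the gripper's body (76 mm by 85 mm) begins 54 mm behind the grasp point. The pads swing forward as they close: fully open they stand 13 mm farther back than shut.
Start: joints at [-1.366, 0.245, 1.558, -0, 1.339, -0.174], TCP at [0.24, -0.604, 0.231] pointing down, gripper open.
Joint ranges: [-3.13, 3.13], [-1.02, 2.26], [0.13, 2.54], [-0.95, 4.09], [0.21, 2.88], [-2.74, 2.74]. Speed limits (rad/s): [2.57, 2.57, 3.14, 3.14, 3.14, 3.14].

### API

Orientations are given as a unit quaternion [w, x, y, z].
In Python, from bench import manip gives the robot as it stands. The module is installed in compiled form; this text tells all that it offers.
- The arm moves only by the tool apply_moves, never from a script. Its argument "motion" is text: rows parted by semicolons, each of 4 numbers parted by spaces: the shift along the tool's x, y, z in m, then the turn about the tool's z in degrees. A call has 1 to 12 rows; each row shifts and turns the commanded pose from where the row before left it, along the tool's axes as they then stand; what a row does not reach is not made up. A row lasts 1/8 s, in which the tool goes at most 62.5 mm and 10.7 degrees, less where a joint would pass 70% of its speed; a pose out of reach is approached as far as the arm can. A call with a gripper value outside its range is refused whole. "jaw" is the opening in per cent of the stroke, from 0 (shut) to 100 (fully open), set as the call begins (left out, the last holds). The fingers move at their own pace and stop on an object; the grip force is fixed at half the most. Time passes only in rows, so rows that do not move let the fingers close. It gives the time, the measured TCP pose, the force, the opening and the grip force at its end, in the units of the state.
- manip.observe(): the state, without advancing time (a new reading comes with each control period).
- manip.capture(name): name is "scene" or "top"; returns the picture (420x560x3 uint8, red, green, blue); there is no depth.
- manip.camera_info(name): a dict with "fx", "fy", "cx", "cy" (pixels), "world_to_cam" (4x4, takes a point from world to camera coordinates). Camera axes: x right, y down, z forward; pixel columns grow to the right and rows downward; lengths in m; the calibration is good to about 2 mm. A picture is of the moment at which its call begins. camera_info takes no time and is no camera call.
- manip.job_done(): hands the job in; it is judged then, once.
The state is a dict: "time": time; "joint_pos": joint angles; "qd": joint speeds; "tau": joint torques, N m; "tcp_pos": TCP position; "eef_rot": TCP orientation; "wrist_force": force on the tool from outside, world axes, zero at the start; "moment": the same for the moment, N m; "grip_width": opening from 0.0 (shut) to 1.0 (fully open); "grasp_force": force on a finger pad.
Only numpy, scipy, OpenCV 4.12 (cv2) and the standard library are available. Lean on these libraries where they do the work, as an engineer would, in place of code of your own. Each camera call takes 0.05 s, during which the arm holds its last target. There are 200 camera calls.

### The job

The run in this flask is over. First turn the heating mantle's power dial all the way back to off (anticlockwise to its stop), and only then draw the temperature probe up along its slanting neck, through the loosened red screw cap, until the blue ring on its stem stands a few millimetres clear above the cap; keep it in line with the neck so that nothing is forced against the glass, and leave the other glassware alone. Do not let go: finish while still holding the probe steady at that height, so that I can tighten the cap round it.

Things in the scene. Friction and masses are not known exactly. Their poses are not given: they have to be found in the camera images.
- mantle: heating mantle, fixed to the bench: a white drum 180 mm across and 95 mm high with a flask sunk in it, and on its front a white dial shelf 120 mm wide, 55 mm high, reaching to 205 mm from the drum's axis. Origin on the bench under the drum's axis; z up; the dial shelf lies towards its own -x, which faces the robot more or less.
- dial (a joint): power dial on top of the dial shelf, 155 mm from the drum's axis towards the mantle's -x. Value in rad: 0 is off, at the anticlockwise stop; it grows clockwise as seen from above (up to 2.6). It starts part-way on. It turns with a light friction of about 0.04 N m and stays where it is left.
- dial_grip (a point): the point at which to grip the dial, on its upright axis, 7 mm below the top of its black bar grip. The bar is 42 mm long, 14 mm wide and 32 mm high over a disc 44 mm across and 8 mm thick; at dial value 0 the bar lies along the mantle's x axis, and it turns with the dial. A white line on the bar points to the mantle's -x at 0. The point's own x axis lies along the bar.
- flask: two-neck round-bottom glass flask, globe 105 mm across, sunk in the mantle and fixed. Origin on the drum's axis at the globe's bottom (30 mm above the bench); z up; the side neck leans towards its own +x. Middle neck upright, 29 mm across, 160 mm high, with a white stopper 32 mm across whose top is 175 mm above this origin and 27 mm above the cap.
- cap: red ribbed screw cap, 29 mm across, 20 mm high, on the flask's slanting side neck, fixed. Origin at the centre of the cap's top face; z runs up and out along the neck's axis, which leans 20 degrees from vertical, away from the flask's middle neck. The straight bore through cap and neck is 9 mm wide and 55 mm long below this face.
- probe: cordless temperature probe, loose, about 90 g: steel stem 8 mm thick, 112 mm long; above it a steel collar 24 mm across, 6 mm thick; above that a round black handle 20 mm across, 56 mm long, with an orange band. Origin on its axis under the collar; z up along stem and handle. It starts pushed fully in, collar resting on the cap; let go, it slides back down.
- probe_grip (a point): point on the probe's axis in the middle of its handle, 34 mm above the underside of the collar (28 mm below the handle's top).
- probe_ring (a point): point on the probe's axis at the lower edge of the blue ring on the stem, 48 mm below the underside of the collar. The ring is 5 mm high and lies down inside the glass neck at the start.
- cork_ring: bystander: cork ring 92 mm across, 25 mm high, origin under its centre; the spare flask sits in it.
- spare_flask: bystander: clear round-bottom flask, globe 86 mm across, 135 mm high, sitting in the cork ring; origin at its bottom.
- amber_bottle: bystander: amber bottle with a blue cap, 58 mm across, 115 mm high; origin under its centre.
- beaker: bystander: clear glass beaker 72 mm across, 85 mm high; origin under its centre.
Things that resemble listed ones, but are neither listed nor needed, are in the scene too. What is meant by the probe is not pink, and is the larger of those in its own colour.

How it is judged:
On the way, in this order (a step that is already met when the one before it is completed fails the run):
1. the dial is turned back to off while the probe is still fully in (value of joint dial below 0.1 rad and z of probe_ring in the frame of cap below -0.04 m), for 0.2 s.
2. the probe is held by the fingers with its ring a few millimetres clear of the cap (z of probe_ring in the frame of cap between -0.002 and 0.014 m and contact force between the fingers and probe above 1 N), for 0.2 s.
At the end, for the whole second after the job is handed in: The dial is within 0.12 rad of off; the probe, gripped by the fingers and still (under 10 mm/s), is in line with the neck (within 0.06 rad) with the lower edge of its blue ring between 2 mm below and 14 mm above the cap's top face, pressing on the neck with less than 20 N (all of step 2 and distance between probe_ring and cap below 0.016 m and angle between the z axis of probe and the z axis of cap, either way round below 0.06 rad and contact force between probe and flask below 20 N and linear speed of probe below 0.01 m/s and value of joint dial below 0.12 rad); the arm keeps its last pose, push and grip.
It fails at once if the probe is drawn up while the heat is still on (value of joint dial above 0.15 rad and z of probe_ring in the frame of cap above -0.03 m).
It fails at once if the probe is forced against the neck (contact force between probe and flask above 40 N).
It fails at once if the flask is struck (contact force between any of the fingers, the arm and flask above 15 N).
It fails at once if other glassware is disturbed (distance of any of cork_ring, spare_flask, amber_bottle, beaker from where it was at the start of the episode above 0.025 m).
It also fails if it takes over 48 s, if anything falls off the work surface, if the arm or the gripper's body presses on something with over 40 N, if the wrist force passes 120 N, or if a joint passes its speed limit or range.

## Working session

There is one attempt and no reset: what is moved stays moved. The work goes in short steps, Python scripts to look and compute and a tool call to move; the robot and the scene stay as the last step left them, time stands still between calls to the robot, and variables do not carry over. Pictures are saved under pics/ and viewed, at most 10 in all, crops included, and the job is handed in when it is done.

Besides the shell and the picture viewer there is one more tool, called after "Request:" as name(argument=value, ...), one argument or row to a line, values as JSON. apply_moves: Moves the arm, as the interface text tells. Its arguments: {"type":"object","properties":{"motion":{"type":"string"},"jaw":{"type":"number"}},"required":["motion"]}

```bash
mkdir -p pics; python3 - <<'E'
from bench import manip
import cv2,numpy as np
for n in("scene","top"):
    im=manip.capture(n); cv2.imwrite(f"pics/{n}0.png",im[:,:,::-1]); c=manip.camera_info(n)
    print(n,c["fx"],c["fy"],c["cx"],c["cy"]);print(np.round(c["world_to_cam"],4).tolist())
s=manip.observe();print(s)
E
```

```text
scene 383.86742776900877 383.86742776900877 280.3914552542981 208.33967341887907
[[0.3613, 0.9323, -0.0184, -0.2385], [0.6022, -0.2483, -0.7587, -0.2861], [-0.7119, 0.2631, -0.6511, 1.4005], [0.0, 0.0, 0.0, 1.0]]
top 411.1239453673314 411.1239453673314 279.19571611611684 196.26650449778222
[[0.0204, -0.9996, -0.0188, 0.005], [-0.9867, -0.0171, -0.1619, 0.6449], [0.1615, 0.0219, -0.9866, 0.8496], [0.0, 0.0, 0.0, 1.0]]
{'time': 0.1, 'joint_pos': array([-1.36613139e+00,  2.45734057e-01,  1.55889850e+00, -3.81204732e-05,
        1.33869850e+00, -1.74098640e-01]), 'qd': array([ 0.00114193, -0.00326871, -0.00281803, -0.0002954 ,  0.000352  ,
        0.00014475]), 'tau': array([-5.35046402e-04, -4.30671644e+01, -3.27128434e+01, -1.59359911e-04,
        2.81352113e-03, -3.07347300e-06]), 'tcp_pos': array([ 0.2402452 , -0.60342969,  0.23029359]), 'eef_rot': array([-8.68815703e-04,  9.82119603e-01,  1.88256022e-01, -3.18267759e-05]), 'wrist_force': array([-0.09287448, -0.53461854, -0.86250082]), 'moment': array([-0.03560839, -0.03049601,  0.00701924]), 'grasp_force': 0.0, 'grip_width': 1.0009827565852567}
```

View pics/scene0.png

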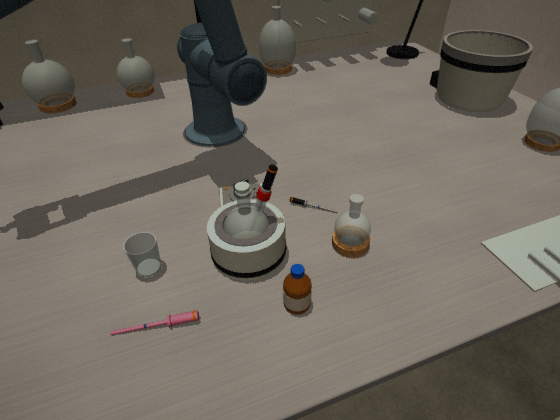

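View pics/top0.png

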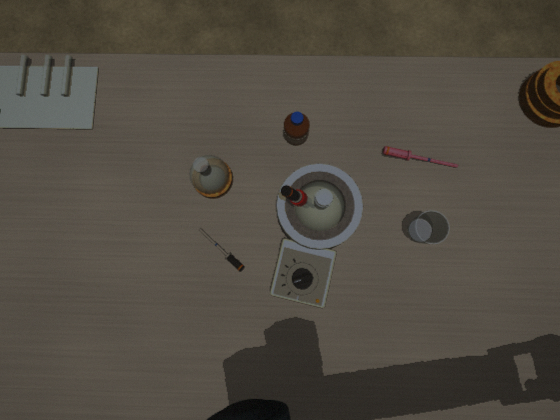

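The scene picture shows the mantle at about (247,235) and the upright black probe at (268,180) in the red cap. Top picture: drum at (320,205), dial at (302,279), and the probe's handle at (290,192).

There are three probe-like things in the top view: black in the red cap (290,192), small black on the bench (222,250) and pink (420,157). The first fits, since it is in the cap, not pink, and the larger black one. I'll confirm it in an enlarged crop.

```bash
python3 - <<'E'
import cv2,numpy as np
a=cv2.imread("pics/scene0.png")[150:280,200:300];b=cv2.imread("pics/top0.png")[160:310,260:370]
f=lambda i,k:cv2.convertScaleAbs(cv2.resize(i,None,fx=k,fy=k,interpolation=cv2.INTER_CUBIC),alpha=1.0)
a=f(a,4);b=cv2.convertScaleAbs(f(b,3.6),alpha=1.6)
o=np.zeros((545,800,3),np.uint8);o[:520,:400]=a;o[:540,400:796]=b
cv2.imwrite("pics/crop1.png",o)
E
```

```text
(no output)
```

View pics/crop1.png

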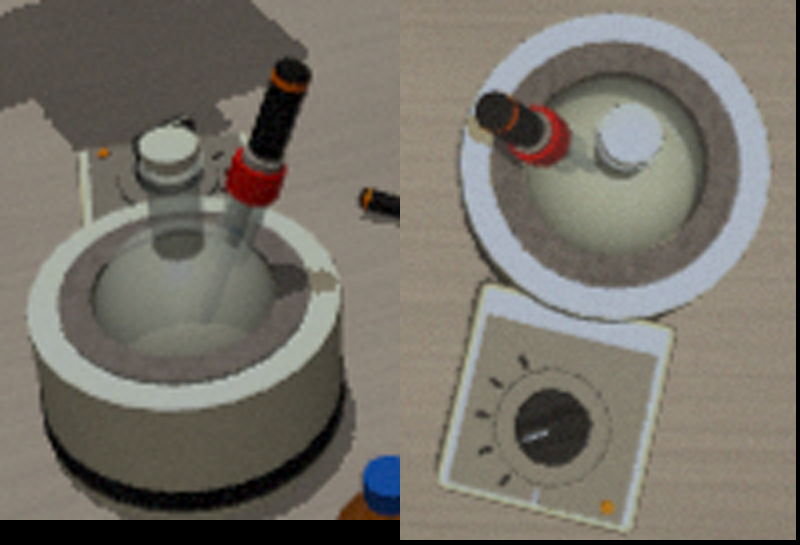

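The crop confirms it: the black handle with the orange band sits in the red cap, upright on the side neck. The dial's white line points image-left, about 60–70° clockwise of off. Next I'll measure.

```bash
cat > h.py <<'E'
import numpy as np,cv2
from bench import manip
C={n:manip.camera_info(n) for n in("scene","top")}
def ray(n,p):
    c=C[n];T=np.array(c["world_to_cam"]);R=T[:3,:3]
    d=R.T@np.array([(p[0]-c["cx"])/c["fx"],(p[1]-c["cy"])/c["fy"],1.]);return -R.T@T[:3,3],d/np.linalg.norm(d)
def at(n,p,z):
    o,d=ray(n,p);return o+d*(z-o[2])/d[2]
def proj(n,P):
    c=C[n];q=np.array(c["world_to_cam"])@np.r_[P,1];return np.array([c["fx"]*q[0]/q[2]+c["cx"],c["fy"]*q[1]/q[2]+c["cy"]])
def tri(p,q):
    (a,u),(b,v)=ray("scene",p),ray("top",q);A=np.c_[u,-v];t=np.linalg.lstsq(A,b-a,rcond=None)[0]
    A1,B1=a+u*t[0],b+v*t[1];return (A1+B1)/2,np.linalg.norm(A1-B1)
def big(m):
    n,l,s,c=cv2.connectedComponentsWithStats(m.astype(np.uint8));i=1+np.argmax(s[1:,4]);return l==i,c[i],s[i]
def roi(m,x0,x1,y0,y1):
    o=np.zeros_like(m);o[y0:y1,x0:x1]=m[y0:y1,x0:x1];return o
E
python3 - <<'E'
from h import *
I={n:cv2.imread(f"pics/{n}0.png").astype(int) for n in("scene","top")}
H={n:cv2.cvtColor(I[n].astype(np.uint8),cv2.COLOR_BGR2HSV) for n in I}
t=I["top"];h=H["top"]
# rim: bright bluish white
w=roi((t.min(2)>105),262,372,155,252);m,c,s=big(w);print("rim",s)
cn=cv2.convexHull(cv2.findContours(m.astype(np.uint8),0,1)[0][0]);e=cv2.fitEllipse(cn);print(e)
# points on rim hull -> world at .095, circle fit
P=np.array([at("top",p[0],.095)[:2] for p in cn]);
A=np.c_[2*P,np.ones(len(P))];x=np.linalg.lstsq(A,(P**2).sum(1),rcond=None)[0];print("axis",x[:2],"r",np.sqrt(x[2]+x[0]**2+x[1]**2))
ax=x[:2]
d=roi(t.max(2)<50,285,320,262,296);m,c,s=big(d);m2=cv2.morphologyEx(m.astype(np.uint8),cv2.MORPH_CLOSE,np.ones((7,7)));hull=cv2.convexHull(cv2.findContours(m2,0,1)[0][0])
print("dial",s,c,cv2.minEnclosingCircle(hull));
for z in(.063,.079,.095):print(z,at("top",c,z),at("top",c,z)[:2]-ax)
l=roi((t.min(2)>55),293,306,274,286)&(m2>0);ys,xs=np.where(l);print("line",list(zip(xs,ys,t[ys,xs].min(1))))
for n,r in(("top",(270,315,178,212)),("scene",(255,284,160,210))):
    hh=H[n];red=roi(((hh[...,0]<5)|(hh[...,0]>172))&(hh[...,1]>170)&(hh[...,2]>60),*r);org=roi((hh[...,0]>=5)&(hh[...,0]<20)&(hh[...,1]>150)&(hh[...,2]>90),*r);blk=roi(I[n].max(2)<50,*r)
    out=[]
    for k,mm in(("red",red),("org",org),("blk",blk)):
        m,c,s=big(mm);print(n,k,c,s)
E
```

```text
rim [277 164  86  84 995]
((319.2235412597656, 205.4178924560547), (82.66755676269531, 84.71582794189453), 111.65785217285156)
axis [ 0.62135235 -0.06722024] r 0.08730924995393287
dial [292 268  21  22 339] [301.84955752 278.24483776] ((301.76544189453125, 278.3765563964844), 10.738842010498047)
0.063 [ 0.46954488 -0.03415093  0.063     ] [-0.15180747  0.03306932]
0.079 [ 0.47007978 -0.03357633  0.079     ] [-0.15127257  0.03364391]
0.095 [ 0.47061468 -0.03300174  0.095     ] [-0.15073767  0.03421851]
line [(np.int64(297), np.int64(280), np.int64(57)), (np.int64(298), np.int64(280), np.int64(60)), (np.int64(299), np.int64(280), np.int64(71)), (np.int64(300), np.int64(280), np.int64(79)), (np.int64(295), np.int64(281), np.int64(57)), (np.int64(296), np.int64(281), np.int64(71)), (np.int64(297), np.int64(281), np.int64(81))]
top red [301.11111111 198.19047619] [292 190  14  15  63]Traceback (most recent call last):
  File "<stdin>", line 20, in <module>
  File "h.py", line 15, in big
    n,l,s,c=cv2.connectedComponentsWithStats(m.astype(np.uint8));i=1+np.argmax(s[1:,4]);return l==i,c[i],s[i]
                                                                     ~~~~~~~~~^^^^^^^^^
    return _wrapfunc(a, 'argmax', axis=axis, out=out, **kwds)
    return bound(*args, **kwds)
ValueError: attempt to get argmax of an empty sequence
```

```bash
python3 - <<'E'
from h import *
L={}
for n,r in(("top",(275,315,180,212)),("scene",(255,284,160,210))):
    I=cv2.imread(f"pics/{n}0.png");hh=cv2.cvtColor(I,cv2.COLOR_BGR2HSV).astype(int)
    sat=(hh[...,1]>150)&(hh[...,2]>45)
    red=roi(sat&((hh[...,0]<5)|(hh[...,0]>172)),*r);org=roi(sat&(hh[...,0]>=6)&(hh[...,0]<25),*r);blk=roi(I.max(2)<45,*r)
    mb=big(blk)[0]
    m=cv2.morphologyEx((blk|org).astype(np.uint8),cv2.MORPH_CLOSE,np.ones((3,3)));m,c,s=big(m)
    rc=big(red)[1]
    print(n,"handle",c,s,"red",rc,big(red)[2],"org",[ (x,y) for y,x in zip(*np.where(org))][:14])
    ys,xs=np.where(m);rr=cv2.minAreaRect(np.c_[xs,ys].astype(np.float32));print(rr)
    L[n]=(c,cv2.fitLine(np.c_[xs,ys].astype(np.float32),2,0,.01,.01).ravel())
    print(L[n][1])
P,e=tri(L["scene"][0],L["top"][0]);print("handle centre",P,e)
N=[]
for n in L:
    c,l=L[n];a=ray(n,c)[1];b=ray(n,c+20*l[:2])[1];N.append(np.cross(a,b))
d=np.cross(*N);d/=np.linalg.norm(d);d*=np.sign(d[2]);print("axis dir",d,"tilt",np.degrees(np.arccos(d[2])),"az",np.degrees(np.arctan2(d[1],d[0])))
ax=np.array([.6213,-.0672]);v=P[:2]-ax;print("az from drum",np.degrees(np.arctan2(v[1],v[0])),np.linalg.norm(v))
t=cv2.imread("pics/top0.png").astype(int);m,c,s=big(roi(t.min(2)>115,308,336,182,212));print("stopper",c,s,at("top",c,.203))
E
```

```text
top handle [289.88837209 193.82790698] [281 186  19  20 215] red [301.01176471 198.62352941] [291 189  16  17  85] org [(np.int64(292), np.int64(190)), (np.int64(291), np.int64(191)), (np.int64(292), np.int64(191)), (np.int64(291), np.int64(192)), (np.int64(292), np.int64(192)), (np.int64(290), np.int64(193)), (np.int64(291), np.int64(193)), (np.int64(290), np.int64(194)), (np.int64(291), np.int64(194)), (np.int64(289), np.int64(195)), (np.int64(290), np.int64(195))]
((289.5000305175781, 193.50001525878906), (19.798988342285156, 14.142135620117188), 45.0)
[  0.78188056   0.6234283  289.88837    193.82791   ]
scene handle [269.2760181  176.87330317] [262 164  15  26 221] red [262.54237288 195.16949153] [256 187  15  15 118] org [(np.int64(268), np.int64(167)), (np.int64(268), np.int64(168)), (np.int64(268), np.int64(169)), (np.int64(269), np.int64(169)), (np.int64(268), np.int64(170)), (np.int64(269), np.int64(170)), (np.int64(270), np.int64(170)), (np.int64(271), np.int64(170)), (np.int64(269), np.int64(171)), (np.int64(270), np.int64(171)), (np.int64(271), np.int64(171)), (np.int64(
[... 204 characters left out ...]
.94948137 269.27603    176.8733    ]
handle centre [ 0.62370157 -0.00633805  0.20864934] 0.0016266157482380148
axis dir [0.06657224 0.29660245 0.95267787] tilt 17.69691147791455 az 77.34964674405377
az from drum 87.74032476408685 0.06090931770882002Traceback (most recent call last):
  File "<stdin>", line 20, in <module>
  File "h.py", line 15, in big
    n,l,s,c=cv2.connectedComponentsWithStats(m.astype(np.uint8));i=1+np.argmax(s[1:,4]);return l==i,c[i],s[i]
                                                                     ~~~~~~~~~^^^^^^^^^
    return _wrapfunc(a, 'argmax', axis=axis, out=out, **kwds)
    return bound(*args, **kwds)
ValueError: attempt to get argmax of an empty sequence
```

Checks: dial to drum axis measures 0.155 m, as given. The handle centre's height is 0.209 m against an expected 0.210, and the lean is 18° against 20. Next I'll go above the dial.

Request:
apply_moves(
  motion="0.035 -0.037 0 0;0.035 -0.037 0 0;0.035 -0.037 0 0;0.035 -0.037 0 0;0.035 -0.037 0 0;0.035 -0.037 0 0;0.035 -0.037 0 0;0.035 -0.037 0 0;0.035 -0.037 0 0;0.035 -0.037 0 0;0.035 -0.037 0 0;0.035 -0.037 0 0",
  jaw=60,
)

```text
time: 1.6
tcp_pos: [0.4666, -0.0344, 0.2311]
eef_rot: [0.0, 0.982, 0.188, -0.0]
wrist_force: [0.3, -0.4, 0.7]
grip_width: 0.601
grasp_force: 0.0
```

Request:
apply_moves(
  motion="0 0 0 -9.5;0 0 0 -9.5;0 0 0 -9.5;0 0 0 -9.5;0 0 0 -9.5;0 0 0 -9.5;0 0 0 -9.5;0 0 0 -9.5;0 0 0 -9.5;0 0 0 0",
)

```text
time: 2.85
tcp_pos: [0.4661, -0.036, 0.2309]
eef_rot: [-0.0, 0.594, 0.804, -0.0]
wrist_force: [-0.3, -0.0, 0.1]
grip_width: 0.6
grasp_force: 0.0
```

```bash
cat >> h.py <<'E'
from scipy.spatial.transform import Rotation as Rn
def pose():
    s=manip.observe();q=s["eef_rot"];R=Rn.from_quat(q[[1,2,3,0]]).as_matrix()
    print("t",round(s["time"],2),"tcp",s["tcp_pos"].round(4),"phi",np.degrees(np.arctan2(R[1,0],R[0,0])).round(2),"zax",R[:,2].round(3),"F",s["wrist_force"].round(1),"M",s["moment"].round(2),"grip",round(s["grip_width"],3),s["grasp_force"],"q",s["joint_pos"].round(2))
    return s["tcp_pos"],R
def go(T):
    p,R=pose();print("shift tool",(R.T@(np.array(T)-p)).round(4))
E
python3 - <<'E'
from h import *
go([.4703,-.0335,.069])
cv2.imwrite("pics/t1.png",cv2.resize(manip.capture("top")[150:320,180:400,::-1],None,fx=3.5,fy=3.5))
E
```

```text
t 2.85 tcp [ 0.4661 -0.036   0.2309] phi 107.09 zax [-0.001  0.    -1.   ] F [-0.3 -0.   0.1] M [ 0.04  0.02 -0.02] grip 0.6 0.0 q [-0.32 -0.2   2.01 -0.    1.33 -0.62]
shift tool [0.0011 0.0048 0.1619]
```

View pics/t1.png

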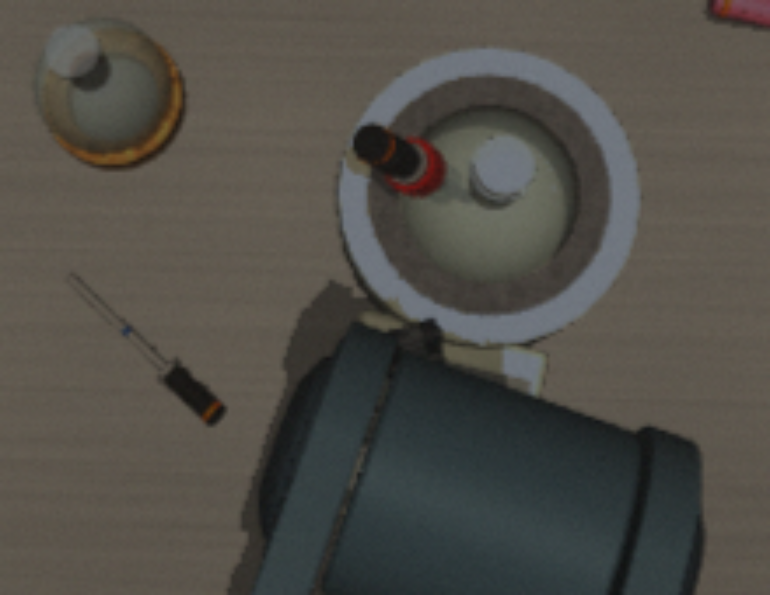

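The top view shows the arm hiding the dial and the fingers just above it; the probe is undisturbed at (385,155). Next I'll lower onto the bar and close.

Request:
apply_moves(
  motion="0.001 0.005 0.02 0;0 0 0.03 0;0 0 0.03 0;0 0 0.03 0;0 0 0.025 0;0 0 0.02 0;0 0 0.005 0;0 0 0 0",
)

```text
time: 3.9
tcp_pos: [0.471, -0.0337, 0.0715]
eef_rot: [-0.0, 0.594, 0.805, -0.0]
wrist_force: [-0.5, -0.9, 0.3]
grip_width: 0.603
grasp_force: 0.0
```

Request:
apply_moves(
  motion="0 0 0 0;0 0 0 0;0 0 0 0;0 0 0 0;0 0 0 0;0 0 0 0",
  jaw=0,
)

```text
time: 4.65
tcp_pos: [0.4702, -0.034, 0.0722]
eef_rot: [-0.001, 0.593, 0.805, -0.001]
wrist_force: [-6.6, -1.0, 8.7]
grip_width: 0.147
grasp_force: 59.4
```

```bash
python3 -c "
from h import *
go([.4703,-.0335,.069])"
```

```text
t 4.65 tcp [ 0.4702 -0.034   0.0722] phi 107.24 zax [-0.002 -0.001 -1.   ] F [-6.6 -1.   8.7] M [-0.2   1.12 -0.01] grip 0.147 59.38969016075134 q [-0.31  0.04  2.11 -0.    0.99 -0.61]
shift tool [0.0004 0.0002 0.0032]
```

Bar gripped: opening about 13 mm, 59 N. Turning anticlockwise.

Request:
apply_moves(
  motion="0 0 0 -8;0 0 0 -8;0 0 0 -8;0 0 0 -8;0 0 0 -8;0 0 0 -8;0 0 0 -4;0 0 0 -2;0 0 0 0",
)

```text
time: 5.78
tcp_pos: [0.4694, -0.0346, 0.0722]
eef_rot: [-0.002, 0.163, 0.987, -0.001]
wrist_force: [-11.6, -5.1, 11.0]
grip_width: 0.152
grasp_force: 59.8
```

```bash
python3 -c "
from h import *
pose()"
```

```text
t 5.78 tcp [ 0.4694 -0.0346  0.0722] phi 161.28 zax [-0.005 -0.002 -1.   ] F [-11.6  -5.1  11. ] M [-0.73  1.74 -0.01] grip 0.152 59.76818919181824 q [-0.31  0.04  2.11 -0.    1.   -1.55]
```

Request:
apply_moves(
  motion="0 0 0 -2;0 0 0 -2;0 0 0 -2;0 0 0 0",
)

```text
time: 6.28
tcp_pos: [0.4694, -0.0348, 0.0722]
eef_rot: [-0.002, 0.111, 0.994, -0.001]
wrist_force: [-11.1, -4.8, 11.7]
grip_width: 0.152
grasp_force: 59.8
```

```bash
python3 -c "
from h import *
pose()"
```

```text
t 6.28 tcp [ 0.4694 -0.0348  0.0722] phi 167.28 zax [-0.005 -0.002 -1.   ] F [-11.1  -4.8  11.7] M [-0.81  1.78 -0.01] grip 0.152 59.77342665195465 q [-0.31  0.04  2.11 -0.    1.   -1.66]
```

Request:
apply_moves(
  motion="0 0 0 -2;0 0 0 -2;0 0 0 0",
)

```text
time: 6.65
tcp_pos: [0.4694, -0.0348, 0.0722]
eef_rot: [-0.002, 0.079, 0.997, -0.001]
wrist_force: [-12.7, -6.8, 12.2]
grip_width: 0.152
grasp_force: 76.9
```

```bash
python3 -c "
from h import *
pose()"
```

```text
t 6.65 tcp [ 0.4694 -0.0348  0.0722] phi 170.9 zax [-0.005 -0.001 -1.   ] F [-12.7  -6.8  12.2] M [-1.03  1.93 -1.81] grip 0.152 76.86599831096828 q [-0.31  0.04  2.11 -0.    1.   -1.72]
```

The stop is felt (moment −1.8 N m), so the dial is at off. Next I'll release, rise and check.

Request:
apply_moves(
  motion="0 0 0 0;0 0 0 0;0 0 0 0;0 0 0 0",
  jaw=60,
)

```text
time: 7.15
tcp_pos: [0.4709, -0.0335, 0.0713]
eef_rot: [0.0, 0.077, 0.997, 0.0]
wrist_force: [0.3, -0.1, 0.6]
grip_width: 0.603
grasp_force: 0.0
```

Request:
apply_moves(
  motion="0 0 -0.015 0;0 0 -0.03 0;0 0 -0.04 0;0 0 -0.04 0;0 0 -0.04 0;0 0 -0.04 0;0 0 -0.03 0;0 0 0 0",
)

```text
time: 8.15
tcp_pos: [0.4721, -0.034, 0.3101]
eef_rot: [0.003, 0.077, 0.997, -0.001]
wrist_force: [-0.1, -0.6, -1.4]
grip_width: 0.602
grasp_force: 0.0
```

Request:
apply_moves(
  motion="0 0 0 9.5;0 0 0 9.5;0 0 0 9.5;0 0 0 9.5;0 0 0 9.5;0 0 0 9.5;0 0 0 9.5;0 0 0 9.5;0 0 0 9.5;0 0 0 0",
)

```text
time: 9.4
tcp_pos: [0.4703, -0.0334, 0.3051]
eef_rot: [-0.001, 0.732, 0.681, -0.0]
wrist_force: [-0.8, -0.1, 0.3]
grip_width: 0.598
grasp_force: 0.0
```

```bash
python3 - <<'E'
from h import *
go([.6245,-.0065,.30])
a=manip.capture("scene");b=manip.capture("top")
cv2.imwrite("pics/s2.png",a[:,:,::-1]);cv2.imwrite("pics/t2.png",b[:,:,::-1])
o=np.zeros((560,800,3),np.uint8);o[:520,:400]=cv2.resize(a[150:280,200:300,::-1],(400,520),interpolation=2);o[:540,400:796]=cv2.convertScaleAbs(cv2.resize(b[160:310,260:370,::-1],(396,540),interpolation=2),alpha=1.6);cv2.imwrite("pics/c2.png",o)
E
```

```text
t 9.4 tcp [ 0.4703 -0.0334  0.3051] phi 85.82 zax [-0.002  0.001 -1.   ] F [-0.8 -0.1  0.3] M [-0.03  0.02  0.  ] grip 0.598 0.0 q [-0.31 -0.24  1.91  0.    1.47 -0.24]
shift tool [0.0381 0.1519 0.0048]
```

View pics/c2.png

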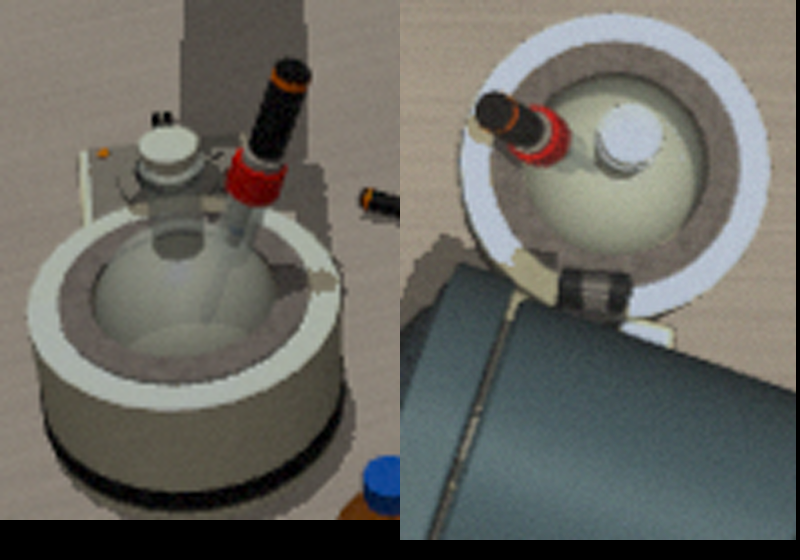

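The scene crop shows the bar's end edge-on at (162,118), so the dial lies along the mantle's x, at off; the probe is unmoved. Next I'll check the neck's azimuth.

```bash
python3 - <<'E'
from h import *
print("stopper",at("top",(324.2,197.3),.205))
T,e=tri((273,167.3),(285.8,190.6));print("top end",T,e)
K,e=tri((266.2,189.2),(300.5,198.5));print("collar",K,e)
P=np.array([.6237,-.0063,.2087])
for az in(75,80,85,90):
    a=np.radians(az);d=np.array([np.sin(.349)*np.cos(a),np.sin(.349)*np.sin(a),np.cos(.349)])
    print(az,"top",P+.028*d,"px",[proj(n,P+s*d).round(1).tolist() for n in("top","scene") for s in(.028,-.031)])
E
```

```text
stopper [ 0.61924351 -0.06789792  0.205     ]
top end [0.62548137 0.00160837 0.23225347] 0.00040555841094395875
collar [ 0.62216289 -0.02067124  0.17796904] 0.010708277389096913
75 top [0.62617815 0.00294858 0.23501202] px [[285.1, 190.0], [295.6, 198.1], [273.8, 166.2], [265.3, 188.0]]
80 top [0.62536265 0.00312937 0.23501202] px [[285.0, 190.4], [295.7, 197.6], [273.7, 166.0], [265.4, 188.3]]
85 top [0.6245345  0.0032384  0.23501202] px [[285.0, 190.9], [295.8, 197.1], [273.6, 165.8], [265.5, 188.5]]
90 top [0.6237     0.00327483 0.23501202] px [[284.9, 191.3], [295.8, 196.7], [273.5, 165.6], [265.6, 188.8]]
```

Request:
apply_moves(
  motion="0.009 0.038 0 1.8;0.01 0.038 0 0;0.01 0.038 0 0;0.01 0.038 0 0;0 0 0 0;0 0 0 0",
)

```text
time: 10.25
tcp_pos: [0.6254, -0.0098, 0.3058]
eef_rot: [-0.0, 0.743, 0.669, -0.0]
wrist_force: [-0.6, -0.5, -0.0]
grip_width: 0.597
grasp_force: 0.0
```

```bash
python3 - <<'E'
from h import *
go([.6238,-.0045,.196])
E
```

```text
t 10.25 tcp [ 0.6254 -0.0098  0.3058] phi 83.96 zax [-0.001  0.    -1.   ] F [-0.6 -0.5 -0. ] M [ 0.02 -0.    0.01] grip 0.597 0.0 q [-0.2   0.14  1.54 -0.    1.46 -0.09]
shift tool [ 0.0051 -0.002   0.1098]
```

Request:
apply_moves(
  motion="0.005 -0.002 0.01 0;0 0 0.02 0;0 0 0.02 0;0 0 0.02 0;0 0 0.02 0;0 0 0.02 0;0 0 0 0;0 0 0 0",
)

```text
time: 11.25
tcp_pos: [0.625, -0.0047, 0.1969]
eef_rot: [0.0, 0.744, 0.669, 0.0]
wrist_force: [-0.9, 0.0, -0.6]
grip_width: 0.599
grasp_force: 0.0
```

```bash
python3 - <<'E'
from h import *
go([.6238,-.0045,.196])
a=manip.capture("scene");cv2.imwrite("pics/c3.png",cv2.resize(a[110:230,200:350,::-1],None,fx=5,fy=5,interpolation=2))
E
```

```text
t 11.25 tcp [ 0.625  -0.0047  0.1969] phi 83.91 zax [ 0.001 -0.    -1.   ] F [-0.9  0.  -0.6] M [ 0.   -0.   -0.01] grip 0.599 0.0 q [-0.19  0.22  1.65  0.    1.27 -0.08]
shift tool [ 0.0001 -0.0013  0.0009]
```

View pics/c3.png

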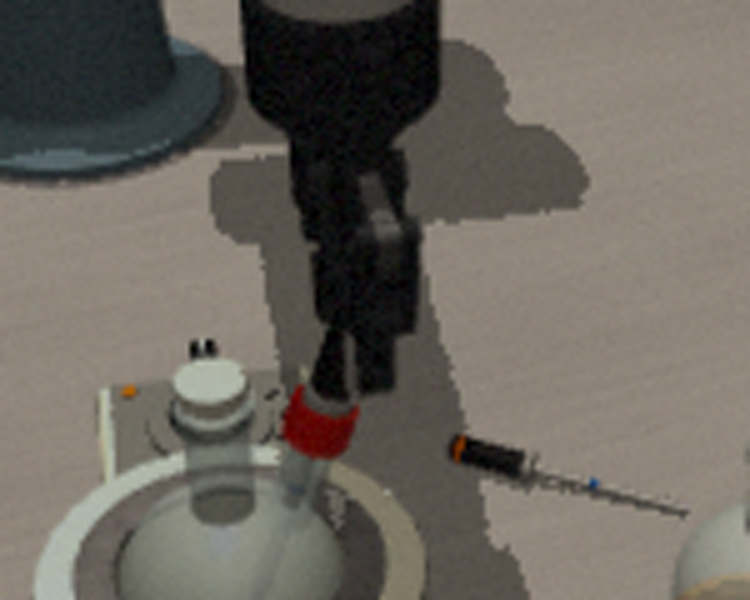

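The gripper is astride the handle, with the near finger at (375,350) beside it and clear of cap and stopper. Closing.

Request:
apply_moves(
  motion="0 -0.001 0 0;0 0 0 0;0 0 0 0;0 0 0 0;0 0 0 0;0 0 0 0",
  jaw=0,
)

```text
time: 12.05
tcp_pos: [0.6251, -0.0047, 0.1976]
eef_rot: [0.002, 0.744, 0.669, 0.002]
wrist_force: [5.0, -0.3, -0.1]
grip_width: 0.22
grasp_force: 58.4
```

```bash
python3 -c "
from h import *
p,R=pose();s=manip.observe();print('Ftool',(R.T@s['wrist_force']).round(1))"
```

```text
t 12.05 tcp [ 0.6251 -0.0047  0.1976] phi 83.91 zax [ 0.005 -0.001 -1.   ] F [ 5.  -0.3 -0.1] M [-0.07 -1.    0.07] grip 0.22 58.386290073394775 q [-0.19  0.22  1.66  0.    1.27 -0.08]
Ftool [0.2 5.  0.1]
```

Held: opening 19 mm, 58 N, 5 N sideways. Next I'll draw up along the neck in stages (20° lean), watching the force.

Request:
apply_moves(
  motion="0.0007 0.001 -0.0019 0;0.0014 0 -0.0038 0;0.0014 0 -0.0038 0;0.0014 0 -0.0038 0;0.0014 0 -0.0038 0;0 0 0 0",
)

```text
time: 12.8
tcp_pos: [0.6256, 0.0015, 0.214]
eef_rot: [0.001, 0.744, 0.669, 0.0]
wrist_force: [3.6, -1.0, 0.6]
grip_width: 0.225
grasp_force: 58.4
```

```bash
python3 -c "
from h import *
p,R=pose();s=manip.observe();print('Ftool',(R.T@s['wrist_force']).round(1),'moved',(R.T@(p-np.array([.6251,-.0047,.1976]))).round(4))"
```

```text
t 12.8 tcp [0.6256 0.0015 0.214 ] phi 83.91 zax [ 0.001 -0.    -1.   ] F [ 3.6 -1.   0.6] M [-0.31 -0.74  0.16] grip 0.225 58.391607999801636 q [-0.18  0.2   1.64 -0.    1.3  -0.07]
Ftool [-0.6  3.7 -0.6] moved [ 0.0062 -0.0001 -0.0164]
```

Request:
apply_moves(
  motion="0.0014 0 -0.0038 0;0.0014 0 -0.0038 0;0.0014 0 -0.0038 0;0.0014 0 -0.0038 0;0.0014 0 -0.0038 0;0.0014 0 -0.0038 0;0 0 0 0",
)

```text
time: 13.68
tcp_pos: [0.6262, 0.0101, 0.2369]
eef_rot: [0.0, 0.744, 0.669, 0.0]
wrist_force: [2.8, -1.1, 0.8]
grip_width: 0.222
grasp_force: 58.8
```

```bash
python3 -c "
from h import *
p,R=pose();s=manip.observe();print('Ftool',(R.T@s['wrist_force']).round(1),'moved',(R.T@(p-np.array([.6251,-.0047,.1976]))).round(4))"
```

```text
t 13.68 tcp [0.6262 0.0101 0.2369] phi 83.91 zax [ 0.  0. -1.] F [ 2.8 -1.1  0.8] M [-0.42 -0.61  0.05] grip 0.222 58.78887891769409 q [-0.16  0.19  1.62  0.    1.34 -0.06]
Ftool [-0.8  2.9 -0.8] moved [ 0.0149 -0.0005 -0.0393]
```

Request:
apply_moves(
  motion="0.0014 0 -0.0038 0;0.0014 0 -0.0038 0;0.0014 0 -0.0038 0;0 0 0 0;0 0 0 0;0 0 0 0",
)

```text
time: 14.42
tcp_pos: [0.6265, 0.0143, 0.2478]
eef_rot: [-0.0, 0.744, 0.669, 0.0]
wrist_force: [1.2, -1.4, 2.0]
grip_width: 0.219
grasp_force: 58.9
```

```bash
python3 - <<'E'
from h import *
p,R=pose();s=manip.observe();print('Ftool',(R.T@s['wrist_force']).round(1),'moved',(R.T@(p-np.array([.6251,-.0047,.1976]))).round(4))
a=manip.capture("scene");cv2.imwrite("pics/s4.png",a[:,:,::-1]);cv2.imwrite("pics/c4.png",cv2.resize(a[140:220,220:320,::-1],None,fx=7,fy=7,interpolation=2))
hh=cv2.cvtColor(a,cv2.COLOR_RGB2HSV);b=roi((hh[...,0]>100)&(hh[...,0]<130)&(hh[...,1]>100),240,300,140,220);print(np.argwhere(b)[:,::-1].mean(0),b.sum())
E
```

```text
t 14.43 tcp [0.6265 0.0143 0.2478] phi 83.9 zax [ 0.  0. -1.] F [ 1.2 -1.4  2. ] M [-0.38 -0.46  0.1 ] grip 0.219 58.9225172996521 q [-0.16  0.18  1.6   0.    1.36 -0.05]
Ftool [-1.3  1.4 -2. ] moved [ 0.019  -0.0006 -0.0502]
[279.85365854 161.        ] 41
```

View pics/c4.png

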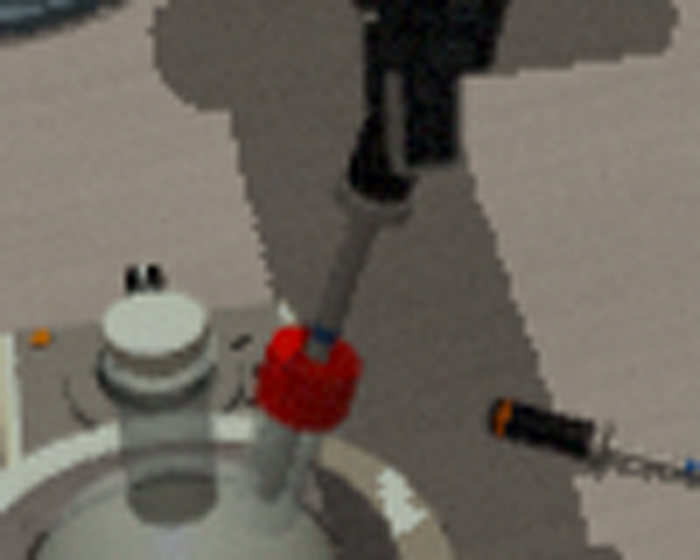

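The blue ring stands at (322,338), a few mm above where the stem enters the cap at (318,357). The lift measured 53.7 mm, which puts the ring about 5 mm clear; forces are about 3 N, so I'm handing in.

```bash
python3 -c "
from bench import manip
print(manip.job_done())"
```

```text
the job is handed in; nothing more can be done
None
```

The dial is turned back to its off stop, and the probe is drawn up in line with the neck and held steady with its blue ring about 5 mm above the cap; the job is handed in, but no verdict came back.

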